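# Unlatch the dry-storage chest, break its stuck lid off the seal and hold it ajar

## Robot

A 6-joint arm with a two-finger parallel gripper is mounted at the origin on a cart in front of the work surface, level with it; the furniture and walls round the work are solid. World frame = base frame: x ahead of the robot, y to its left, z up, the work surface at z = 0. Lengths are in m, angles in rad, forces in N, time in s.
With the tool pointing down it reaches from about 0.275 to 1 m from the base axis. Payload 8.4 kg.
Tool frame: the origin (TCP) lies at the very end of the fingers, on their centre line; the grasp point (between the pads) lies bot.pinch_z behind it (bot.pinch_z is the distance from the TCP to the grasp point, in m); z points along the fingers, y is the line along which they close (so a half turn about z gives the same grasp; the last joint's range is limited). The gripper opens to 85 mm and grips with 20 to 120 N. Pads are 22 mm wide; open, the fingers measure 114 mm over their backs; the gripper's body (76 mm by 85 mm) begins 54 mm behind the grasp point. The pads swing forward as they close: fully open they stand 13 mm farther back than shut.
Start: joints at [-1.135, 0.353, 1.633, -0, 1.155, -0.002], TCP at [0.265, -0.566, 0.231] pointing down, gripper open.
Joint ranges: [-2.63, 2.63], [-0.92, 2.1], [0.06, 2.66], [-1.3, 4.44], [0, 2.69], [-3.02, 3.02]. Speed limits (rad/s): [2.22, 2.22, 2.79, 3.14, 3.14, 3.14].

## Interface

Orientations are given as a rotation vector (axis times angle).
In Python, from plant import bot gives the robot as it stands.
- The arm moves only by the tool carry_out, never from a script. Its argument "increments" is a list of rows, each an object with "slide": the shift along the tool's x, y, z in m, a list of three; "turn": the turn, a rotation vector about the tool's x, y, z in rad, a list of three. A call has 1 to 20 rows; each row shifts and turns the commanded pose from where the row before left it, along the tool's axes as they then stand; what a row does not reach is not made up. A row lasts 1/10 s, in which the tool goes at most 50 mm and 8.59 degrees, less where a joint would pass 70% of its speed; a pose out of reach is approached as far as the arm can. A call is refused whole if a number of a shift passes 0.05 or a number of a turn 0.15, either way. A call with a gripper value outside its range is refused whole. "grip" is the finger opening in m, from 0 to 0.0854, set as the call begins (left out, the last holds). The fingers move at their own pace and stop on an object; "grip_force" is the grip in N (left out, the last holds). Time passes only in rows, so rows that do not move let the fingers close. It gives the time, the measured TCP pose, the force, the opening and the grip force at its end, in the units of the state.
- bot.state(): the state, without advancing time (a new reading comes with each control period).
- bot.capture(name): name is "side" or "top"; returns a dict with "frame" (480x640x3 uint8, blue, green, red), "intrinsics" (3x3 intrinsics, pixels), "k1" (the pictures are not rectified: a ray, as slopes to the right and down, at radius r is drawn at 1 + k1 r^2 times it, then the intrinsics apply), "rvec" (rotation vector, rad) and "tvec" (3), from world to camera coordinates, as OpenCV has them. Camera axes: x right, y down, z forward; pixel columns grow to the right and rows downward; lengths in m; the calibration is good to about 2 mm. A picture is of the moment at which its call begins. There is no depth.
- bot.sign_off(): hands the job in; it is judged then, once.
The state is a dict: "time": time; "joints": joint angles; "dq": joint speeds; "joint_torque": joint torques, N m; "tool_pos": TCP position; "tool_rot": TCP orientation; "contact_force": force on the tool from outside, world axes, zero at the start; "moment": the same for the moment, N m; "width": finger opening in m; "gripper_force": force on a finger pad.
Only numpy, scipy, OpenCV 4.12 (cv2) and the standard library are available. Lean on these libraries where they do the work, as an engineer would, in place of code of your own. Each camera call takes 0.05 s, during which the arm holds its last target. There are 200 camera calls.

## Task

The grey steel dry-storage chest has cooled down with the lid shut, so its lid is sucked onto the rubber seal. Swing the latch lever at its front toward the robot until it is well clear of the lid, then take the lid by its bar handle, break it free of the seal without flinging it up, and hold it just ajar so that air can creep in: front edge about 25 mm (an inch) above the seal. Finish while still holding it there by the handle - it drops back onto the seal if let go - and leave the tape measure, the bearing and the drill chuck beside it where they are.

Things in the scene. Friction and masses are not known exactly. Their poses are not given: they have to be found in the camera images.
- dry_chest: the chest, grey painted sheet steel, about 215 x 252 mm, 124 mm high with its lid shut (without handle and latch), fixed on the bench. Origin: centre of its underside. Its own -x side is the front, with the latch; z is up; the lid's hinge runs along y at the back. Front edge of the lid at x = -105 mm, top of the black rubber seal at z = 106 mm.
- chest_lid: the lid, about 0.6 kg, hinged along the chest's y at (110, 0, 108) mm in its frame; let go, it drops back onto its seal, about 10 mm open at the front. Origin under the handle, at (-52, 0, 108) mm in the chest's frame when shut. Its seal sticks: the pull at the handle climbs to 15-20 N in the first 2-3 mm of lift there, then fades to the lid's own 4-5 N by 10 mm.
- lid_edge (a point): middle of the lid's front edge, on its underside, 215 mm from the hinge axis; at (-105, 0, 106) mm in the chest's frame when shut, lying on the seal. Its height above 106 mm is the gap: 25 mm open is 0.117 rad about the hinge, and lifts the handle's bar by about 18 mm and moves it back by about 8 mm.
- handle_bar (a point): middle of the steel bar handle on top of the lid, near and parallel to its front edge, on the bar's axis: round bar 11 mm thick, 92 mm of it straight, between two posts 110 mm apart, its axis 46 mm above the lid's top. At (-52, 0, 170) mm in the chest's frame with the lid shut; y lies along the bar.
- latch_lever (a joint): latch lever angle (rad): 0 upright and latched, grows as its knob swings off the chest's front (to the chest's -x) and down, to 1.9 where it hangs. Axis along the chest's y at (-116, 0, 96) mm in its frame. At 0 its hook lies over the lid flange. Stiff: needs about 3-4 N at the knob all the way and stays where it is left; past 0.9 the hook is well clear.
- latch_knob (a point): centre of the black ball knob (25 mm in diameter) at the end of the latch lever's thin round shank, 86 mm from its axis; at (-116, 0, 182) mm in the chest's frame when latched.
- tape_measure: tape measure, 62 x 94 x 37 mm, lying on the bench on one side of the chest (its -y side), to be left alone. Origin: centre of its underside.
- bearing: steel ball bearing, 62 mm across and 16 mm high, lying flat on the bench on the other side of the chest (+y), to be left alone. Origin: centre of its underside.
- chuck: dark drill chuck, 42 x 44 x 58 mm, standing on the bench on the +y side of the chest, behind the bearing, to be left alone. Origin: centre of its underside.

How it is judged:
On the way, in this order (a step that is already met when the one before it is completed fails the run):
1. the latch lever is swung at least 0.9 rad open while the lid is still shut (value of joint latch_lever above 0.9 rad and z of lid_edge in the frame of dry_chest below 0.111 m), for 0.2 s.
2. the lid is broken off its seal and lifted by its handle (z of lid_edge in the frame of dry_chest above 0.118 m and contact force between the fingers and chest_lid above 1 N and distance between the grasp point and handle_bar below 0.06 m), for 0.2 s.
At the end, for the whole second after the job is handed in: the latch lever is at least 0.9 rad open, the lid is held still by the fingers on its handle with its front edge 15 to 37 mm above the seal, and the tape measure, bearing and chuck lie within 20 mm of where they were (z of lid_edge in the frame of dry_chest between 0.121 and 0.143 m and angular speed of chest_lid below 0.05 rad/s and contact force between the fingers and chest_lid above 1 N and value of joint latch_lever above 0.9 rad and distance of each of tape_measure, bearing, chuck from where it was at the start of the episode below 0.02 m and distance between the grasp point and handle_bar below 0.06 m); the arm keeps its last pose, push and grip.
It fails at once if the lid is flung up to a gap of 75 mm or more at its front edge (z of lid_edge in the frame of dry_chest above 0.181 m).
It fails at once if a bystander is pushed 20 mm or more (distance of any of tape_measure, bearing, chuck from where it was at the start of the episode above 0.02 m).
It also fails if it takes over 58 s, if anything falls off the work surface, if the arm or the gripper's body presses on something with over 40 N, if the wrist force passes 120 N, or if a joint passes its speed limit or range.

## Working session

There is one attempt and no reset: what is moved stays moved. The work goes in short steps, Python scripts to look and compute and a tool call to move; the robot and the scene stay as the last step left them, time stands still between calls to the robot, and variables do not carry over. Pictures are saved under pics/ and viewed, at most 10 in all, crops included, and the job is handed in when it is done.

Besides the shell and the picture viewer there is one more tool, called after "Request:" as name(argument=value, ...), one argument or row to a line, values as JSON. carry_out: Moves the arm, as the interface text tells. Its arguments: {"type":"object","properties":{"increments":{"type":"array"},"grip":{"type":"number"},"grip_force":{"type":"number"}},"required":["increments"]}

```bash
mkdir -p pics
cat > h.py <<'E'
import numpy as np, cv2
from plant import bot
def cam(n): return bot.capture(n)
def ray(c,u,v):
    K=np.array(c["intrinsics"]);R=cv2.Rodrigues(np.array(c["rvec"],float))[0];t=np.array(c["tvec"],float).ravel()
    d=cv2.undistortPoints(np.array([[[u,v]]],float),K,np.array([c["k1"],0,0,0.]))[0,0]
    return -R.T@t, R.T@np.array([d[0],d[1],1])
def plane(c,u,v,z):
    o,d=ray(c,u,v); return o+d*(z-o[2])/d[2]
def two(c1,p1,c2,p2):
    o1,d1=ray(c1,*p1);o2,d2=ray(c2,*p2)
    s=np.linalg.lstsq(np.stack([d1,-d2],1),o2-o1,rcond=None)[0]
    a=o1+s[0]*d1;b=o2+s[1]*d2
    return (a+b)/2,np.linalg.norm(a-b)
def proj(c,P):
    return cv2.projectPoints(np.array([P],float),np.array(c["rvec"],float),np.array(c["tvec"],float),np.array(c["intrinsics"]),np.array([c["k1"],0,0,0.]))[0][0,0]
E
python3 - <<'E'
from h import *
for n in("side","top"):
    c=cam(n);cv2.imwrite(f"pics/{n}0.png",c["frame"]);print(n,ray(c,320,240))
s=bot.state();print(s,bot.pinch_z)
E
```

```text
side (array([0.25639857, 1.42504778, 0.56999257]), array([ 0.27485106, -0.89228452, -0.35834241]))
top (array([0.42386179, 0.33169794, 1.41442464]), array([ 0.11898605,  0.00458683, -0.99292653]))
{'time': 0.1, 'joints': array([-1.13541025e+00,  3.53577167e-01,  1.63405888e+00,  1.45220794e-05,
        1.15521827e+00, -2.40162242e-03]), 'dq': array([-0.0008265 , -0.00179642, -0.00101954,  0.00053455,  0.00029659,
        0.00051354]), 'joint_torque': array([-1.08232045e-03, -6.06357622e+01, -3.42818928e+01, -4.52097666e-06,
        4.02624326e-03, -2.99541546e-05]), 'tool_pos': array([ 0.26478108, -0.56566319,  0.23063822]), 'tool_rot': array([-3.06542513e+00, -6.81919644e-01,  4.05167805e-04]), 'contact_force': array([ 0.57446987, -0.34692551, -0.50090879]), 'moment': array([0.01944324, 0.05969911, 0.02821016]), 'gripper_force': 0.0, 'width': 0.08552290305096315} 0.0187
```

View pics/side0.png

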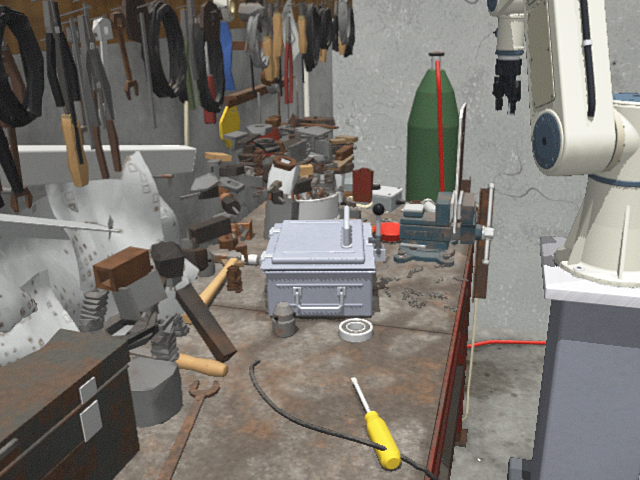

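View pics/top0.png

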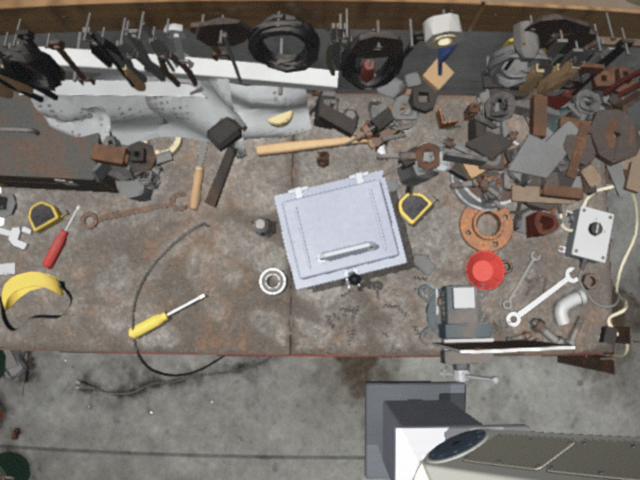

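The side view shows the knob at about (379,210), with the bar at (347,205–245). In the top view the knob is at about (353,279), the bar runs from (320,259) to (377,244), and the vise sits to the right at (455,310). Next I'll crop for precision.

Run:
```python
from h import *
a=cv2.imread("pics/top0.png")[160:310,260:440]; b=cv2.imread("pics/side0.png")[190:290,250:400]
A=cv2.resize(a,(720,600),interpolation=cv2.INTER_CUBIC)
B=cv2.resize(b,(750,500),interpolation=cv2.INTER_CUBIC)
cv2.imwrite("pics/a.png",A);cv2.imwrite("pics/b.png",B)
c={n:cam(n) for n in("side","top")}
def dark(n,x0,x1,y0,y1,th=45):
    m=(c[n]["frame"][y0:y1,x0:x1].max(2)<th).astype('uint8')
    k,l,s,ce=cv2.connectedComponentsWithStats(m)
    for i in range(1,k):
        if s[i,4]>8: print(n,s[i],ce[i]+[x0,y0])
dark("top",335,375,262,300);dark("side",365,395,195,230)
for uv in[(320,259),(377,244)]:print(plane(c["top"],*uv,.17))
for uv in[(353,279)]:print(plane(c["top"],*uv,.182))
print(two(c["top"],(353,278),c["side"],(379,210)))
```

```text
top [14 13 12  9 49] [354.95918367 278.95918367]
side [ 8 10 11 10 64] [378.21875 210.3125 ]
[0.53284527 0.33717812 0.17      ]
[0.56524322 0.21731571 0.17      ]
[0.49062952 0.26851647 0.182     ]
(array([0.49032213, 0.26800633, 0.18070004]), np.float64(0.0049786924121196395))
```

View pics/a.png

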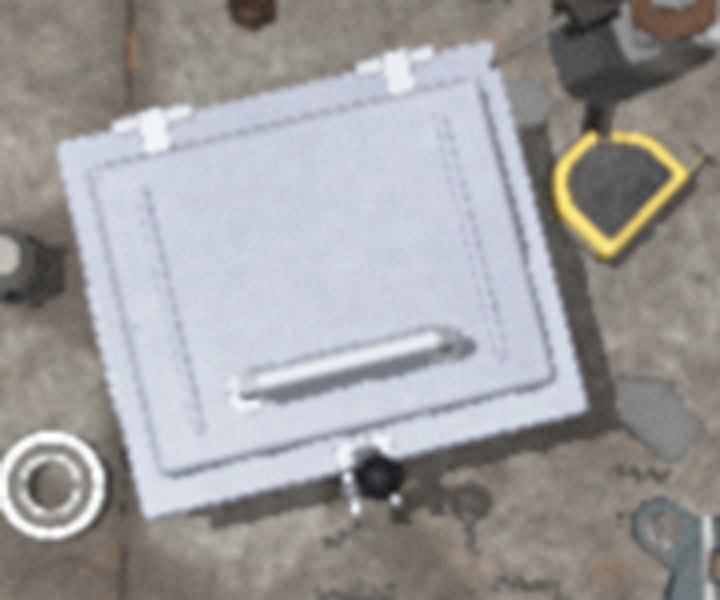

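View pics/b.png

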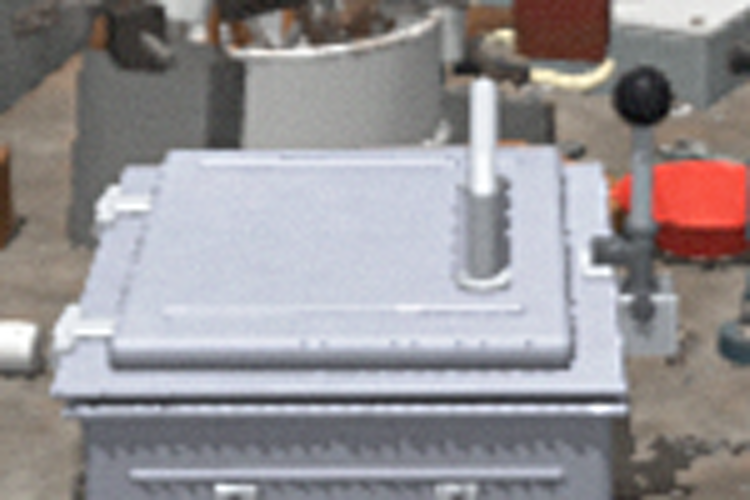

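The top crop shows the knob at (378,475), the bar axis from (250,382) to (445,337) and the lid corners at (58,148), (492,42), (588,408) and (148,518). In the side crop the knob is at (642,95).

Run:
```python
from h import *
c={n:cam(n) for n in("side","top")}
T=lambda u,v:(260+(u+.5)/4-.5,160+(v+.5)/4-.5)
S=lambda u,v:(250+(u+.5)/5-.5,190+(v+.5)/5-.5)
print("knob",two(c["top"],T(378,475),c["side"],S(642,95)),plane(c["top"],*T(378,475),.182))
p,q=[plane(c["top"],*T(*x),.17) for x in((250,382),(445,337))]
print("bar",(p+q)/2,np.linalg.norm(p-q),np.arctan2(*(p-q)[:2][::-1]))
k=[plane(c["top"],*T(*x),.112) for x in((58,148),(492,42),(588,408),(148,518))]
for i in range(4):
    d=k[i]-k[(i+1)%4];print(k[i],np.linalg.norm(d),np.arctan2(d[1],d[0]))
m=sum(k)/4;yaw=np.arctan2(*((k[0]+k[1]-k[2]-k[3])[:2][::-1]));print("centre",m,"yaw",yaw)
R=lambda x,y:m[:2]+np.array([[np.cos(yaw),-np.sin(yaw)],[np.sin(yaw),np.cos(yaw)]])@[x,y]
print("pred knob",R(-116,0) if 0 else R(-.116,0),"bar",R(-.052,0))
for n,u in(("tape",(615,190)),("bearing",(50,485)),("chuck",(10,255))):print(n,plane(c["top"],*T(*u),.03))
# vise extents
for u in((425,290),(425,330),(440,285),(480,290)):print("vise",plane(c["top"],*u,.1))
```

```text
knob (array([0.4910781 , 0.26608345, 0.1828785 ]), np.float64(0.001644778750102262)) [0.49193627 0.26618553 0.182     ]
bar [0.55323317 0.2815082  0.17      ] 0.1053893498489451 1.8043915279813714
[0.67655275 0.44052089 0.112     ] 0.25006948739985 1.8219558181034408
[0.73870183 0.19829735 0.112     ] 0.21188970496890686 0.24569198384605923
[0.53317533 0.14675993 0.112     ] 0.24902609121821564 -1.3208042991855173
[0.47156721 0.3880449  0.112     ] 0.21159584026046635 -2.890976352956966
centre [0.60499928 0.29340577 0.112     ] yaw 0.2481524336972542
pred knob [0.49255261 0.26491461] bar [0.55459215 0.28063387]
tape [0.66952397 0.11756882 0.03      ]
bearing [0.4933121  0.44881298 0.03      ]
chuck [0.6283043  0.47455725 0.03      ]
vise [0.47135532 0.1047012  0.1       ]
vise [0.38339905 0.1055454  0.1       ]
vise [0.48248906 0.0710169  0.1       ]
vise [ 0.47146833 -0.01897351  0.1       ]
```

Request:
carry_out(
  increments=[
    {"slide":[0,0,-0.03],"turn":[0,0,-0.1378]},
    {"slide":[0,0,-0.03],"turn":[0,0,-0.1378]},
    {"slide":[0,0,-0.03],"turn":[0,0,-0.1378]},
    {"slide":[0,0,-0.03],"turn":[0,0,-0.1378]},
    {"slide":[0,0,0],"turn":[0,0,-0.1378]},
    {"slide":[0,0,0],"turn":[0,0,-0.1378]},
    {"slide":[0,0,0],"turn":[0,0,-0.1378]},
    {"slide":[0,0,0],"turn":[0,0,-0.1378]},
    {"slide":[0,0,0],"turn":[0,0,-0.1378]},
    {"slide":[0,0,0],"turn":[0,0,-0.1378]},
    {"slide":[0,0,0],"turn":[0,0,0]},
  ],
  grip=0,
  grip_force=30,
)

```text
time: 1.4
tool_pos: [0.2649, -0.566, 0.3512]
tool_rot: [-1.931, -2.478, -0.0]
contact_force: [0.4, -0.5, 1.3]
width: 0.0001
gripper_force: 0.0
```

Request:
carry_out(
  increments=[
    {"slide":[0.036,0.022,0],"turn":[0,0,0]},
    {"slide":[0.036,0.022,0],"turn":[0,0,0]},
    {"slide":[0.036,0.022,0],"turn":[0,0,0]},
    {"slide":[0.036,0.022,0],"turn":[0,0,0]},
    {"slide":[0.036,0.022,0],"turn":[0,0,0]},
    {"slide":[0.036,0.022,0],"turn":[0,0,0]},
    {"slide":[0.036,0.022,0],"turn":[0,0,0]},
    {"slide":[0.036,0.022,0],"turn":[0,0,0]},
    {"slide":[0.036,0.022,0],"turn":[0,0,0]},
    {"slide":[0.036,0.022,0],"turn":[0,0,0]},
    {"slide":[0.036,0.022,0],"turn":[0,0,0]},
    {"slide":[0.036,0.022,0],"turn":[0,0,0]},
    {"slide":[0.036,0.022,0],"turn":[0,0,0]},
    {"slide":[0.036,0.022,0],"turn":[0,0,0]},
    {"slide":[0.036,0.022,0],"turn":[0,0,0]},
    {"slide":[0.036,0.022,0],"turn":[0,0,0]},
    {"slide":[0.036,0.022,0],"turn":[0,0,0]},
    {"slide":[0.036,0.022,0],"turn":[0,0,0]},
    {"slide":[0,0,0],"turn":[0,0,0]},
    {"slide":[0,0,0],"turn":[0,0,0]},
  ],
)

```text
time: 3.4
tool_pos: [0.4918, 0.1593, 0.3509]
tool_rot: [-1.935, -2.475, 0.001]
contact_force: [-0.5, -0.2, -0.4]
width: 0.0001
gripper_force: 0.0
```

```bash
cat > w.py <<'E'
from h import *
s=bot.state();R=cv2.Rodrigues(np.array(s["tool_rot"]))[0];p=np.array(s["tool_pos"])
C=np.array([.6043,.2937]);ex=np.array([np.cos(.245),np.sin(.245)]);ey=np.array([-ex[1],ex[0]])
d=p[:2]-C
print("t",s["time"],"world",p.round(4),"chest mm",(d@ex*1e3).round(1),(d@ey*1e3).round(1),(p[2]*1e3).round(1))
print("tool axes yaw",np.arctan2(R[1,1],R[0,1]).round(3),"z",R[:,2].round(3),"F",np.array(s["contact_force"]).round(1),"w",s["width"],s["gripper_force"],"j",np.array(s["joints"]).round(2))
E
python3 w.py
```

```text
t 3.4 world [0.4918 0.1593 0.3509] chest mm -141.7 -103.1 350.9
tool axes yaw 0.244 z [-0.001 -0.001 -1.   ] F [-0.5 -0.2 -0.4] w 6.993981726153917e-05 0.0 j [ 0.31  0.08  1.71 -0.    1.35  0.07]
```

Request:
carry_out(
  increments=[
    {"slide":[0.035,0.02,0],"turn":[0,0,0]},
    {"slide":[0.035,0.02,0],"turn":[0,0,0]},
    {"slide":[0.033,0.021,0],"turn":[0,0,0]},
    {"slide":[0,0,0.04],"turn":[0,0,0]},
    {"slide":[0,0,0.04],"turn":[0,0,0]},
    {"slide":[0,0,0.04],"turn":[0,0,0]},
    {"slide":[0,0,0.02],"turn":[0,0,0]},
    {"slide":[0,0,0],"turn":[0,0,0]},
    {"slide":[0,0,0],"turn":[0,0,0]},
  ],
)

```text
time: 4.3
tool_pos: [0.5266, 0.2725, 0.2121]
tool_rot: [1.936, 2.474, 0.0]
contact_force: [-0.3, 0.1, 1.1]
width: -0.0003
gripper_force: 0.0
```

```bash
python3 w.py
python3 - <<'E'
from h import *
c=cam("side");d=cam("top")
A=cv2.resize(c["frame"][160:280,290:410],(400,400),interpolation=cv2.INTER_CUBIC)
B=cv2.resize(d["frame"][200:310,300:410],(400,400),interpolation=cv2.INTER_CUBIC)
cv2.imwrite("pics/c.png",np.hstack([A,B]))
E
```

```text
t 4.3 world [0.5266 0.2725 0.2121] chest mm -80.6 -1.7 212.1
tool axes yaw 0.243 z [ 0. -0. -1.] F [-0.3  0.1  1.1] w -0.00025257086142968304 0.0 j [ 0.48  0.32  1.72 -0.    1.1   0.23]
```

View pics/c.png

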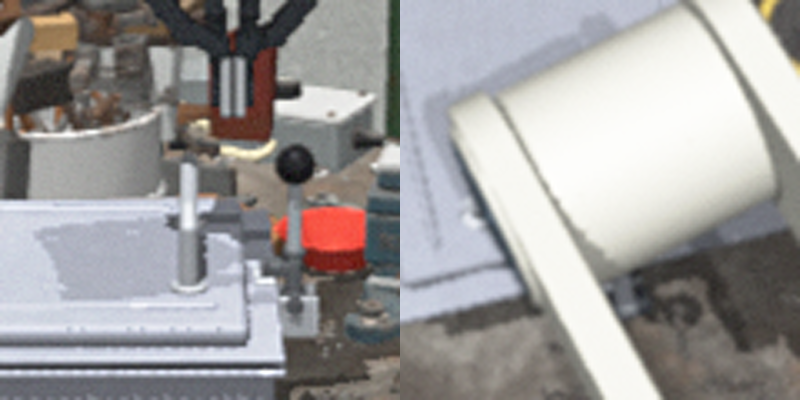

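The side view (left half) shows the closed fingers between bar and knob, but their linkage flares toward the knob above the pads. I'll turn the tool 90° so the flare runs along the chest's y.

Request:
carry_out(
  increments=[
    {"slide":[0.002,0,0],"turn":[0,0,-0.1428]},
    {"slide":[0,0,0],"turn":[0,0,-0.1428]},
    {"slide":[0,0,0],"turn":[0,0,-0.1428]},
    {"slide":[0,0,0],"turn":[0,0,-0.1428]},
    {"slide":[0,0,0],"turn":[0,0,-0.1428]},
    {"slide":[0,0,0],"turn":[0,0,-0.1428]},
    {"slide":[0,0,0],"turn":[0,0,-0.1428]},
    {"slide":[0,0,0],"turn":[0,0,-0.1428]},
    {"slide":[0,0,0],"turn":[0,0,-0.1428]},
    {"slide":[0,0,0],"turn":[0,0,-0.1428]},
    {"slide":[0,0,0],"turn":[0,0,-0.1428]},
    {"slide":[0,0,0.02],"turn":[0,0,0]},
    {"slide":[0,0,0.02],"turn":[0,0,0]},
    {"slide":[0,0,0.02],"turn":[0,0,0]},
    {"slide":[0,0,0.01],"turn":[0,0,0]},
    {"slide":[0,0,0],"turn":[0,0,0]},
    {"slide":[0,0,0],"turn":[0,0,0]},
  ],
)

```text
time: 6.1
tool_pos: [0.5264, 0.2756, 0.1425]
tool_rot: [-0.383, 3.117, 0.001]
contact_force: [0.8, 0.2, 0.2]
width: 0.0003
gripper_force: 0.0
```

```bash
python3 w.py
```

```text
t 6.1 world [0.5264 0.2756 0.1425] chest mm -80.0 1.4 142.5
tool axes yaw 1.816 z [ 0.001  0.001 -1.   ] F [0.8 0.2 0.2] w 0.00032410013603045254 0.0 j [ 0.48  0.4   1.78 -0.    0.96 -1.34]
```

Request:
carry_out(
  increments=[
    {"slide":[0.005,0,0],"turn":[0,0,0]},
    {"slide":[0.005,0,0],"turn":[0,0,0]},
    {"slide":[0.005,0,0],"turn":[0,0,0]},
    {"slide":[0.005,0,0],"turn":[0,0,0]},
    {"slide":[0.005,0,0],"turn":[0,0,0]},
    {"slide":[0.005,0,0],"turn":[0,0,0]},
    {"slide":[0.005,0,0],"turn":[0,0,0]},
    {"slide":[0.005,0,0],"turn":[0,0,0]},
    {"slide":[0.006,0,0],"turn":[0,0,0]},
    {"slide":[0.005,0,0.003],"turn":[0,0,0]},
    {"slide":[0.005,0,0.003],"turn":[0,0,0]},
    {"slide":[0.005,0,0.003],"turn":[0,0,0]},
    {"slide":[0.005,0,0.003],"turn":[0,0,0]},
    {"slide":[0.005,0,0.004],"turn":[0,0,0]},
    {"slide":[0.005,0,0.004],"turn":[0,0,0]},
    {"slide":[0.005,0,0.004],"turn":[0,0,0]},
    {"slide":[0.005,0,0.004],"turn":[0,0,0]},
    {"slide":[0.005,0,0.003],"turn":[0,0,0]},
    {"slide":[0.005,0,0.002],"turn":[0,0,0]},
    {"slide":[0,0,0],"turn":[0,0,0]},
  ],
)

```text
time: 8.1
tool_pos: [0.431, 0.2514, 0.1077]
tool_rot: [0.384, -3.116, 0.001]
contact_force: [-1.0, 1.0, 0.8]
width: -0.0001
gripper_force: 0.7
```

```bash
python3 w.py
python3 - <<'E'
from h import *
c=cam("side")
A=cv2.resize(c["frame"][160:280,290:450],(800,600),interpolation=cv2.INTER_CUBIC)
cv2.imwrite("pics/d.png",A)
E
```

```text
t 8.1 world [0.431  0.2514 0.1077] chest mm -178.4 1.0 107.7
tool axes yaw 1.816 z [-0.002 -0.001 -1.   ] F [-1.   1.   0.8] w -0.00014614325296660602 0.6942571699619293 j [ 0.52  0.32  2.    0.    0.82 -1.29]
```

View pics/d.png

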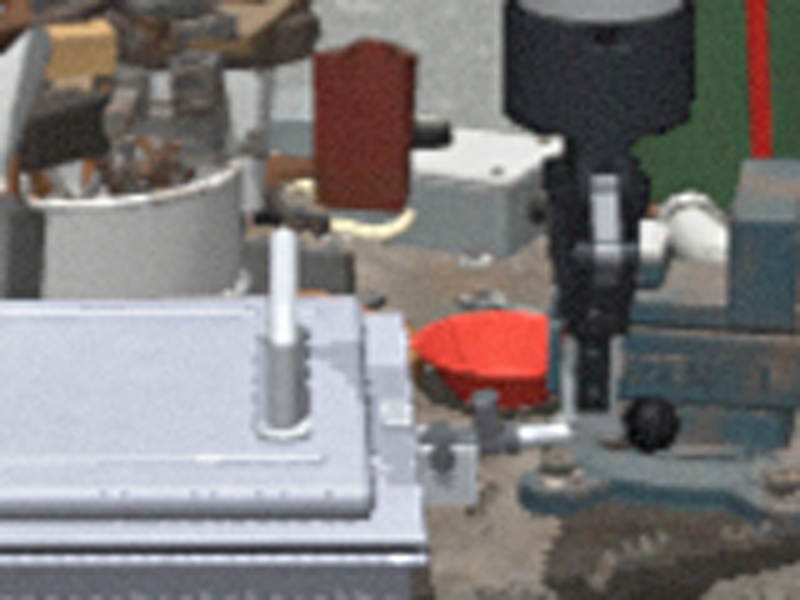

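The lever is now almost horizontal, about 1.45 rad, with the knob at (650,425), and the lid is still shut. I'll retreat upward, turn back and move over the bar.

Request:
carry_out(
  increments=[
    {"slide":[0,0,-0.035],"turn":[0,0,0]},
    {"slide":[0,0,-0.035],"turn":[0,0,0]},
    {"slide":[0,0,-0.035],"turn":[0,0,0]},
    {"slide":[0,0,-0.035],"turn":[0,0,0.1428]},
    {"slide":[0,0,0],"turn":[0,0,0.1428]},
    {"slide":[0,0,0],"turn":[0,0,0.1428]},
    {"slide":[0,0,0],"turn":[0,0,0.1428]},
    {"slide":[0,0,0],"turn":[0,0,0.1428]},
    {"slide":[0,0,0],"turn":[0,0,0.1428]},
    {"slide":[0,0,0],"turn":[0,0,0.1428]},
    {"slide":[0,0,0],"turn":[0,0,0.1428]},
    {"slide":[0,0,0],"turn":[0,0,0.1428]},
    {"slide":[0,0,0],"turn":[0,0,0.1428]},
    {"slide":[0,0,0],"turn":[0,0,0.1428]},
    {"slide":[0,0.032,0],"turn":[0,0,0]},
    {"slide":[0,0.032,0],"turn":[0,0,0]},
    {"slide":[0,0.032,0],"turn":[0,0,0]},
    {"slide":[0,0.03,0],"turn":[0,0,0]},
    {"slide":[0,0,0],"turn":[0,0,0]},
    {"slide":[0,0,0],"turn":[0,0,0]},
  ],
  grip=0.05,
)

```text
time: 10.15
tool_pos: [0.5538, 0.282, 0.247]
tool_rot: [-1.933, -2.475, 0.005]
contact_force: [-0.4, -0.6, 0.1]
width: 0.0503
gripper_force: 0.0
```

```bash
python3 w.py
```

```text
t 10.15 world [0.5538 0.282  0.247 ] chest mm -51.9 0.9 247.0
tool axes yaw 0.245 z [-0.003 -0.001 -1.   ] F [-0.4 -0.6  0.1] w 0.05030183770652742 0.0 j [0.47 0.34 1.62 0.   1.19 0.22]
```

Aligned over the bar. Next I'll descend to z ≈ 0.149 and close.

Request:
carry_out(
  increments=[
    {"slide":[0,0,0.02],"turn":[0,0,0]},
    {"slide":[0,0,0.02],"turn":[0,0,0]},
    {"slide":[0,0,0.02],"turn":[0,0,0]},
    {"slide":[0,0,0.02],"turn":[0,0,0]},
    {"slide":[0,0,0.01],"turn":[0,0,0]},
    {"slide":[0,0,0.008],"turn":[0,0,0]},
    {"slide":[0,0,0],"turn":[0,0,0]},
    {"slide":[0,0,0],"turn":[0,0,0]},
  ],
)

```text
time: 10.95
tool_pos: [0.5549, 0.2827, 0.151]
tool_rot: [1.933, 2.476, 0.001]
contact_force: [-0.3, 0.2, -0.3]
width: 0.0503
gripper_force: 0.0
```

Request:
carry_out(
  increments=[
    {"slide":[0,0,0],"turn":[0,0,0]},
    {"slide":[0,0,0],"turn":[0,0,0]},
    {"slide":[0,0,0],"turn":[0,0,0]},
    {"slide":[0,0,0],"turn":[0,0,0]},
    {"slide":[0,0,0],"turn":[0,0,0]},
    {"slide":[0,0,0],"turn":[0,0,0]},
    {"slide":[0,0,0],"turn":[0,0,0]},
    {"slide":[0,0,0],"turn":[0,0,0]},
  ],
  grip=0,
  grip_force=80,
)

```text
time: 11.75
tool_pos: [0.5515, 0.2817, 0.1507]
tool_rot: [-1.931, -2.473, 0.009]
contact_force: [-15.1, -3.5, 13.2]
width: 0.0087
gripper_force: 78.2
```

```bash
python3 w.py
```

```text
t 11.75 world [0.5515 0.2817 0.1507] chest mm -54.1 1.2 150.7
tool axes yaw 0.245 z [-0.006 -0.002 -1.   ] F [-15.1  -3.5  13.2] w 0.008688712582288333 78.16022872924805 j [0.47 0.43 1.71 0.   1.01 0.22]
```

Request:
carry_out(
  increments=[
    {"slide":[0,-0.0015,0],"turn":[0,0,0]},
    {"slide":[0,-0.0015,0],"turn":[0,0,0]},
    {"slide":[0,0,-0.001],"turn":[0,0,0]},
    {"slide":[0,0,-0.001],"turn":[0,0,0]},
    {"slide":[0,0,0],"turn":[0,0,0]},
  ],
)

```text
time: 12.25
tool_pos: [0.5516, 0.2818, 0.1513]
tool_rot: [-1.933, -2.476, 0.001]
contact_force: [1.0, 1.4, -12.2]
width: 0.0085
gripper_force: 78.2
```

```bash
python3 w.py
python3 - <<'E'
from h import *
c=cam("side")
A=cv2.resize(c["frame"][170:270,290:420],(780,600),interpolation=cv2.INTER_CUBIC)
cv2.imwrite("pics/e.png",A)
E
```

```text
t 12.25 world [0.5516 0.2818 0.1513] chest mm -54.0 1.2 151.3
tool axes yaw 0.245 z [-0.001 -0.    -1.   ] F [  1.    1.4 -12.2] w 0.008546425530900341 78.19825172424316 j [0.47 0.43 1.71 0.   1.   0.22]
```

View pics/e.png

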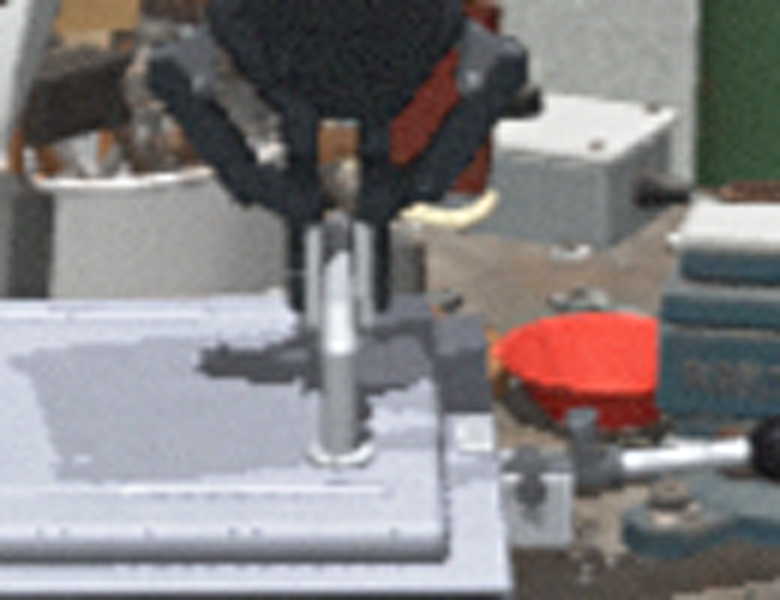

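The picture shows the bar between the pads at about (340,260) and the lever still down, with 12 N of pull already showing. I'll now lift slowly along the hinge arc.

Request:
carry_out(
  increments=[
    {"slide":[0,0.0003,-0.001],"turn":[0.006,0,0]},
    {"slide":[0,0.0003,-0.001],"turn":[0.006,0,0]},
    {"slide":[0,0.0003,-0.001],"turn":[0.006,0,0]},
    {"slide":[0,0.0003,-0.001],"turn":[0.006,0,0]},
    {"slide":[0,0.0003,-0.001],"turn":[0.006,0,0]},
    {"slide":[0,0.0003,-0.001],"turn":[0.006,0,0]},
    {"slide":[0,0.0003,-0.001],"turn":[0.006,0,0]},
    {"slide":[0,0.0003,-0.001],"turn":[0.006,0,0]},
    {"slide":[0,0.0003,-0.001],"turn":[0.006,0,0]},
    {"slide":[0,0.0003,-0.001],"turn":[0.006,0,0]},
  ],
)

```text
time: 13.3
tool_pos: [0.5551, 0.2827, 0.1626]
tool_rot: [-1.91, -2.446, 0.074]
contact_force: [0.4, 0.1, -4.8]
width: 0.0087
gripper_force: 79.4
```

```bash
python3 w.py
```

```text
t 13.3 world [0.5551 0.2827 0.1626] chest mm -50.4 1.2 162.6
tool axes yaw 0.245 z [-0.058 -0.015 -0.998] F [ 0.4  0.1 -4.8] w 0.008676623694030517 79.42476868629456 j [0.46 0.45 1.65 0.01 1.1  0.21]
```

Request:
carry_out(
  increments=[
    {"slide":[0,0.0003,-0.001],"turn":[0.007,0,0]},
    {"slide":[0,0.0003,-0.001],"turn":[0.007,0,0]},
    {"slide":[0,0.0003,-0.001],"turn":[0.007,0,0]},
    {"slide":[0,0.0003,-0.001],"turn":[0.007,0,0]},
    {"slide":[0,0.0003,-0.001],"turn":[0.007,0,0]},
    {"slide":[0,0.0003,-0.001],"turn":[0.007,0,0]},
    {"slide":[0,0.0003,-0.001],"turn":[0.007,0,0]},
    {"slide":[0,0,0],"turn":[0,0,0]},
    {"slide":[0,0,0],"turn":[0,0,0]},
    {"slide":[0,0,0],"turn":[0,0,0]},
    {"slide":[0,0,0],"turn":[0,0,0]},
    {"slide":[0,0,0],"turn":[0,0,0]},
  ],
)

```text
time: 14.5
tool_pos: [0.5573, 0.2832, 0.1689]
tool_rot: [-1.89, -2.421, 0.133]
contact_force: [-4.2, 0.0, -2.3]
width: 0.0083
gripper_force: 79.7
```

```bash
python3 w.py
python3 - <<'E'
from h import *
c=cam("side")
A=cv2.resize(c["frame"][170:320,250:420],(680,600),interpolation=cv2.INTER_CUBIC)
cv2.imwrite("pics/f.png",A)
C=np.array([.6043,.2937]);ex=np.array([np.cos(.245),np.sin(.245)]);ey=np.array([-ex[1],ex[0]])
# lid front corner (+y side) expected pixel for various gaps
for g in(0,15,25,37):
    th=g/215; q=C+ex*(.110-.215*np.cos(th))+ey*.126
    u=proj(c,[*q,.106+g/1e3]); print(g,((u-[250,170]+.5)*4-.5).round(0))
E
```

```text
t 14.5 world [0.5573 0.2832 0.1689] chest mm -48.1 1.2 168.9
tool axes yaw 0.245 z [-0.106 -0.027 -0.994] F [-4.2  0.  -2.3] w 0.008336820091753515 79.69083309173584 j [0.46 0.47 1.61 0.02 1.17 0.2 ]
0 [497. 397.]
15 [496. 368.]
25 [494. 348.]
37 [490. 323.]
```

View pics/f.png

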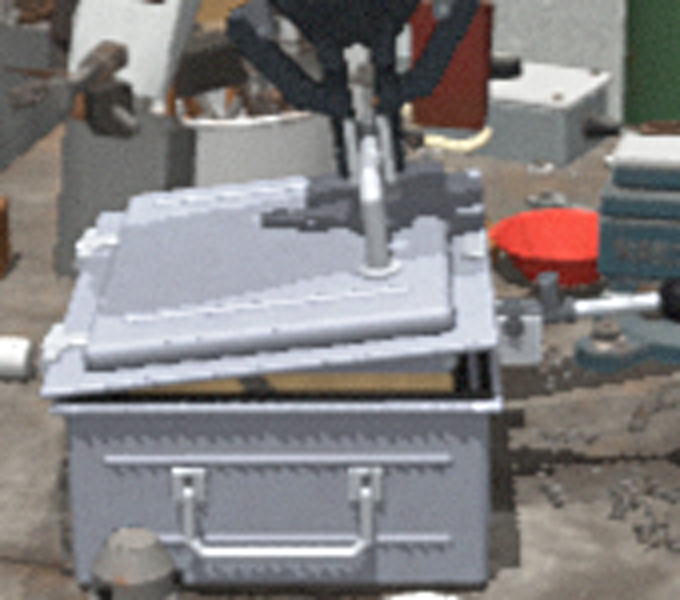

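The lid's near front corner is at about (495,350), which matches a gap of about 24–25 mm. The lever is still down and the bar is gripped, so I'm handing in.

```bash
python3 -c "
from plant import bot
print(bot.sign_off())"
```

```text
the job is handed in; nothing more can be done
None
```

I swung the latch to about 1.45 rad, broke the lid free, and handed in with it still gripped by the bar about 24 mm open; no verdict came back. I kept clear of the tape measure, bearing and chuck, but did not measure them again at the end.

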